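# Counterbalance the ink tins

## Task

Weigh the squat bare-metal ink tins that stand loose on the bench. Lift the weight case's hinged cover fully open onto its stop, stand every tin upright in the left pan of the two-pan balance, and add counterweights from the case to the right pan until the beam floats level. Then, with all unused weights on the case's base, lower the cover gently until it is fully shut; never let it swing fast or slam, do not push the lidded jar in front or the timer about, and leave the beam floating level.

Things in the scene. Friction and masses are not known exactly. Their poses are not given: they have to be found in the camera images.
- beam (a joint): Tilt of the balance beam, rad: 0 = level, negative = load pan down, positive = weight pan down; stops at -0.16 and +0.16. Springy: a difference of one counterweight tilts it about 0.08 rad (each pan moves about 10 mm), two or more put it on its stop. Damped, at rest in about 1 s. Empty, it floats level. A pointer before a white scale plate in the middle shows the tilt.
- balance_base (a point): Centre of the underside of the equal-arm two-pan balance; z up, y along its length to the load pan. Fixed grey base 145 x 410 x 24 mm (x, y, z), scale plate in the middle up to 110 mm high; pans 125 mm either side of the middle, kept horizontal by the mechanism, so it does not matter where on a pan a thing stands.
- load_pan_floor (a point): Centre of the floor of the load pan: oblong steel pan 140 x 160 mm (x, y) outside, walls 4 mm thick standing 10 mm above the floor, at the balance's left (its +y) end; floor 60 mm above the bench when level, it moves up and down with the beam. Its axes are the balance's (z up).
- weight_pan_floor (a point): Centre of the floor of the weight pan: the same oblong steel pan 140 x 160 mm, but walls only 4 mm above the floor, at the right (-y) end; floor 60 mm above the bench when level. Axes as the balance's.
- case_floor (a point): Centre of the top of the weight case's base, a wooden board 175 x 215 x 12 mm (x, y, z); this point is 12 mm above the bench. Its x points away from the handle, towards the hinge. Closed, the cover hides a space 142 x 197 mm, 64 mm high, centred here.
- cover (a joint): Opening angle of the weight case's cover, rad: 0 = shut, resting on the base; 1.75 = fully open on its stop, leaning back behind the case. Stiff friction hinge: it stays where it is left (about 3 N at the handle moves it).
- cover_hinge (a point): Point on the cover's hinge axis, 75 mm behind case_floor and 1 mm above it. The axis lies along the case's y; the cover is a deep grey box lid 150 x 205 x 68 mm, open below, that swings up and back about it.
- cover_handle (a point): Middle of the cover's handle, a round steel bar 10 mm thick and 100 mm long parallel to the hinge, 38 mm in front of the cover's front wall. Shut, it lies 188 mm in front of the hinge and 42 mm above it; it swings round the hinge with the cover and can turn within a grip.
- weight_1_center (a point): One of six equal steel counterweights: upright cylinder 28 mm diameter, 41 mm high, with a small knob of 18 mm diameter on top, 52 mm in all; about 100 g. This point is at its centre, 26 mm above its underside; z along its axis. At the start all stand on the case's base under the cover.
- weight_2_center (a point): One of six equal steel counterweights: upright cylinder 28 mm diameter, 41 mm high, with a small knob of 18 mm diameter on top, 52 mm in all; about 100 g. This point is at its centre, 26 mm above its underside; z along its axis. At the start all stand on the case's base under the cover.
- weight_3_center (a point): One of six equal steel counterweights: upright cylinder 28 mm diameter, 41 mm high, with a small knob of 18 mm diameter on top, 52 mm in all; about 100 g. This point is at its centre, 26 mm above its underside; z along its axis. At the start all stand on the case's base under the cover.
- weight_4_center (a point): One of six equal steel counterweights: upright cylinder 28 mm diameter, 41 mm high, with a small knob of 18 mm diameter on top, 52 mm in all; about 100 g. This point is at its centre, 26 mm above its underside; z along its axis. At the start all stand on the case's base under the cover.
- weight_5_center (a point): One of six equal steel counterweights: upright cylinder 28 mm diameter, 41 mm high, with a small knob of 18 mm diameter on top, 52 mm in all; about 100 g. This point is at its centre, 26 mm above its underside; z along its axis. At the start all stand on the case's base under the cover.
- weight_6_center (a point): One of six equal steel counterweights: upright cylinder 28 mm diameter, 41 mm high, with a small knob of 18 mm diameter on top, 52 mm in all; about 100 g. This point is at its centre, 26 mm above its underside; z along its axis. At the start all stand on the case's base under the cover.
- ink_tin_1_center (a point): Squat round ink tin of bare metal with a paper band and a press-on lid, 60 mm diameter, 42 mm high. Contents differ unseen: it weighs as much as two or three counterweights. One or two such tins are present. This point is at its centre, 21 mm above its underside; z along its axis.
- ink_tin_2_center (a point): Squat round ink tin of bare metal with a paper band and a press-on lid, 60 mm diameter, 42 mm high. Contents differ unseen: it weighs as much as two or three counterweights. One or two such tins are present. This point is at its centre, 21 mm above its underside; z along its axis.
- ink_tin_3_center (a point): Squat round ink tin of bare metal with a paper band and a press-on lid, 60 mm diameter, 42 mm high. Contents differ unseen: it weighs as much as two or three counterweights. One or two such tins are present. This point is at its centre, 21 mm above its underside; z along its axis.
- by_jar: Bystander: ink jar with yellow lid, 63 mm diameter, 72 mm high; origin at its underside.
- by_timer: Bystander: white timer standing on edge, 24 x 62 x 66 mm; origin at its underside.
Things that resemble listed ones, but are neither listed nor needed, are in the scene too. What is shaped like the part that bears ink_tin_3_center but orange is not meant.

How it is judged (in metres and radians):
On the way, in this order (a step that is already met when the one before it is completed fails the run):
1. the cover of the weight case is fully open, on its stop (value of joint cover above 1.65 rad), for 0.2 s.
2. with every tin upright in the load pan and the cover still open, the beam floats level and at rest with no finger touching anything (x of ink_tin_1_center in the frame of load_pan_floor between -0.068 and 0.068 m and y of ink_tin_1_center in the frame of load_pan_floor between -0.078 and 0.078 m and z of ink_tin_1_center in the frame of load_pan_floor between 0.01 and 0.035 m and angle between each of ink_tin_1_center, ink_tin_2_center, ink_tin_3_center's own z axis and vertical below 0.2 rad and x of ink_tin_2_center in the frame of load_pan_floor between -0.068 and 0.068 m and y of ink_tin_2_center in the frame of load_pan_floor between -0.078 and 0.078 m and z of ink_tin_2_center in the frame of load_pan_floor between 0.01 and 0.035 m and x of ink_tin_3_center in the frame of load_pan_floor between -0.068 and 0.068 m and y of ink_tin_3_center in the frame of load_pan_floor between -0.078 and 0.078 m and z of ink_tin_3_center in the frame of load_pan_floor between 0.01 and 0.035 m and value of joint beam between -0.035 and 0.035 rad and velocity of joint beam between -0.1 and 0.1 rad/s and contact force between the fingers and anything else below 0.3 N and value of joint cover above 1.2 rad), for 0.5 s.
3. the cover is shut again (value of joint cover below 0.05 rad), for 0.2 s.
At the end, for the whole second after the job is handed in: Every tin that is present stands upright (within 0.2 rad) on the load pan; the beam is at rest and level within 0.035 rad; each of the six counterweights is either on the weight pan or on the case's base under the cover; the cover is shut (within 0.05 rad) (x of ink_tin_1_center in the frame of load_pan_floor between -0.068 and 0.068 m and y of ink_tin_1_center in the frame of load_pan_floor between -0.078 and 0.078 m and z of ink_tin_1_center in the frame of load_pan_floor between 0.01 and 0.035 m and angle between each of ink_tin_1_center, ink_tin_2_center, ink_tin_3_center's own z axis and vertical below 0.2 rad and x of ink_tin_2_center in the frame of load_pan_floor between -0.068 and 0.068 m and y of ink_tin_2_center in the frame of load_pan_floor between -0.078 and 0.078 m and z of ink_tin_2_center in the frame of load_pan_floor between 0.01 and 0.035 m and x of ink_tin_3_center in the frame of load_pan_floor between -0.068 and 0.068 m and y of ink_tin_3_center in the frame of load_pan_floor between -0.078 and 0.078 m and z of ink_tin_3_center in the frame of load_pan_floor between 0.01 and 0.035 m and value of joint beam between -0.035 and 0.035 rad and velocity of joint beam between -0.1 and 0.1 rad/s and value of joint cover below 0.05 rad and ((x of weight_1_center in the frame of weight_pan_floor between -0.068 and 0.068 m and y of weight_1_center in the frame of weight_pan_floor between -0.078 and 0.078 m and z of weight_1_center in the frame of weight_pan_floor between 0.005 and 0.05 m) or (x of weight_1_center in the frame of case_floor between -0.072 and 0.072 m and y of weight_1_center in the frame of case_floor between -0.1 and 0.1 m and z of weight_1_center in the frame of case_floor between 0.005 and 0.05 m)) and ((x of weight_2_center in the frame of weight_pan_floor between -0.068 and 0.068 m and y of weight_2_center in the frame of weight_pan_floor between -0.078 and 0.078 m and z of weight_2_center in the frame of weight_pan_floor between 0.005 and 0.05 m) or (x of weight_2_center in the frame of case_floor between -0.072 and 0.072 m and y of weight_2_center in the frame of case_floor between -0.1 and 0.1 m and z of weight_2_center in the frame of case_floor between 0.005 and 0.05 m)) and ((x of weight_3_center in the frame of weight_pan_floor between -0.068 and 0.068 m and y of weight_3_center in the frame of weight_pan_floor between -0.078 and 0.078 m and z of weight_3_center in the frame of weight_pan_floor between 0.005 and 0.05 m) or (x of weight_3_center in the frame of case_floor between -0.072 and 0.072 m and y of weight_3_center in the frame of case_floor between -0.1 and 0.1 m and z of weight_3_center in the frame of case_floor between 0.005 and 0.05 m)) and ((x of weight_4_center in the frame of weight_pan_floor between -0.068 and 0.068 m and y of weight_4_center in the frame of weight_pan_floor between -0.078 and 0.078 m and z of weight_4_center in the frame of weight_pan_floor between 0.005 and 0.05 m) or (x of weight_4_center in the frame of case_floor between -0.072 and 0.072 m and y of weight_4_center in the frame of case_floor between -0.1 and 0.1 m and z of weight_4_center in the frame of case_floor between 0.005 and 0.05 m)) and ((x of weight_5_center in the frame of weight_pan_floor between -0.068 and 0.068 m and y of weight_5_center in the frame of weight_pan_floor between -0.078 and 0.078 m and z of weight_5_center in the frame of weight_pan_floor between 0.005 and 0.05 m) or (x of weight_5_center in the frame of case_floor between -0.072 and 0.072 m and y of weight_5_center in the frame of case_floor between -0.1 and 0.1 m and z of weight_5_center in the frame of case_floor between 0.005 and 0.05 m)) and ((x of weight_6_center in the frame of weight_pan_floor between -0.068 and 0.068 m and y of weight_6_center in the frame of weight_pan_floor between -0.078 and 0.078 m and z of weight_6_center in the frame of weight_pan_floor between 0.005 and 0.05 m) or (x of weight_6_center in the frame of case_floor between -0.072 and 0.072 m and y of weight_6_center in the frame of case_floor between -0.1 and 0.1 m and z of weight_6_center in the frame of case_floor between 0.005 and 0.05 m))); the robot touches nothing.
It fails at once if the cover swings faster than 2 rad/s or slams (velocity of joint cover above 2 rad/s or velocity of joint cover below -2 rad/s).
It fails at once if the bystander jar or timer is pushed more than 3 cm aside (distance of any of by_jar, by_timer from where it was at the start of the episode above 0.03 m).
Of ink_tin_1, ink_tin_2, ink_tin_3 only 1 to 2 are there at a start; the rules pass over those that are not, and their reading is None.
At some moment in a run one of ink_tin_1, ink_tin_2, ink_tin_3 may be knocked a few centimetres aside while the robot is not near it.
It also fails if it takes over 210 s, if anything falls off the work surface, if the arm or the gripper's body presses on something with over 40 N, if the wrist force passes 120 N, or if a joint passes its speed limit or range.

## Robot

A 7-joint arm with a two-finger parallel gripper is mounted at the origin on a cart in front of the work surface, level with it; the furniture and walls round the work are solid. World frame = base frame: x ahead of the robot, y to its left, z up, the work surface at z = 0. Lengths are in mm, angles in rad, forces in N, time in s.
With the tool pointing down it reaches from about 425 to 1025 mm from the base axis. Payload 9.4 kg.
Tool frame: the origin (TCP) lies at the very end of the fingers, on their centre line; the grasp point (between the pads) lies 19 mm behind it; z points along the fingers, y is the line along which they close (so a half turn about z gives the same grasp; the last joint's range is limited). The gripper opens to 85 mm and grips with 20 to 120 N. Pads are 22 mm wide; open, the fingers measure 114 mm over their backs; the gripper's body (76 mm by 85 mm) begins 54 mm behind the grasp point. The pads swing forward as they close: fully open they stand 13 mm farther back than shut.
Start: joints at [1.124, 0.599, -0.003, 1.599, 0.002, 0.943, -0.08], TCP at [262.027, -675.993, 231.275] pointing down, gripper open.
Joint ranges: [-2.57, 2.57], [-0.35, 1.97], [-1.29, 1.29], [0.11, 2.56], [-1.05, 4.19], [0.11, 1.86], [-2.63, 2.63]. Speed limits (rad/s): [2.22, 2.22, 3.01, 3.01, 3.14, 3.14, 3.14].

## Interface

Orientations are given as a unit quaternion [x, y, z, w].
In Python, from plant import arm gives the robot as it stands.
- The arm moves only by the tool apply_moves, never from a script. Its argument "targets" is one flat list of numbers, 7 for each row, row after row: the closure, from -1 (fully open) to 1 (shut), then the shift along the tool's x, y, z in mm, then the turn, a rotation vector about the tool's x, y, z in degrees. A call has 1 to 8 rows; each row is the pose to reach, as a shift and turn from the pose commanded when the call began, along the tool's axes at that moment; what a row does not reach only later rows make up. A row lasts 1/12 s, in which the tool goes at most 41.7 mm and 7.16 degrees, less where a joint would pass 70% of its speed; a pose out of reach is approached as far as the arm can. A call with a gripper value outside its range is refused whole. The fingers move at their own pace and stop on an object; the grip force is fixed at half the most. Time passes only in rows, so rows that repeat a pose let the fingers close. It gives the time, the measured TCP pose, the force, the opening and the grip force at its end, in the units of the state.
- arm.observe(): the state, without advancing time (a new reading comes with each control period).
- arm.get_image(name): name is "scene" or "side" or "wrist"; returns a dict with "image" (384x512x3 uint8, blue, green, red), "depth" (384x512 float32, mm along the optical axis (not along the pixel's ray), 0 where there is no reading), "vertical_fov" (degrees; the focal length in pixels is half the picture's height over the tangent of half this angle, whatever the lens; pixels are square), "cx", "cy" (the principal point, pixels), "pose" (4x4, takes a point from camera to world coordinates). Camera axes: x right, y up, looking along -z (the intrinsics and any distortion apply to the point x, -y, -z); pixel columns grow to the right and rows downward; lengths in mm; the calibration is good to about 2 mm. A picture is of the moment at which its call begins.
- arm.sign_off(): hands the job in; it is judged then, once.
The state is a dict: "clock": time; "q": joint angles; "qvel": joint speeds; "effort": joint torques, N m; "position": TCP position; "tool_rot": TCP orientation; "contact_force": force on the tool from outside, world axes, zero at the start; "torque": the same for the moment, N m; "width": finger opening in mm; "gripper_force": force on a finger pad.
Only numpy, scipy, OpenCV 4.12 (cv2) and the standard library are available. Lean on these libraries where they do the work, as an engineer would, in place of code of your own. Each camera call takes 0.05 s, during which the arm holds its last target. There are 200 camera calls.

## Working session

There is one attempt and no reset: what is moved stays moved. The work goes in short steps, Python scripts to look and compute and a tool call to move; the robot and the scene stay as the last step left them, time stands still between calls to the robot, and variables do not carry over. Pictures are saved under pics/ and viewed, at most 14 in all, crops included, and the job is handed in when it is done.

Besides the shell and the picture viewer there is one more tool, called as name(argument=value, ...) on one line, values as JSON. apply_moves: Moves the arm, as the interface text tells. Its arguments: {"type":"object","properties":{"targets":{"type":"array"}},"required":["targets"]}

```bash
ls; mkdir -p pics; cat > h.py <<'E'
from plant import arm
import numpy as np, cv2
from scipy.spatial.transform import Rotation as R
def shot(name,save=None):
    d=arm.get_image(name)
    if save: cv2.imwrite('pics/'+save+'.png',d['image'])
    return d
def cloud(d):
    h,w=d['depth'].shape; f=h/2/np.tan(np.radians(d['vertical_fov'])/2)
    u,v=np.meshgrid(np.arange(w),np.arange(h)); z=d['depth'].astype(float)
    P=np.stack([(u-d['cx'])/f*z,-(v-d['cy'])/f*z,-z],-1)
    T=np.array(d['pose']); W=P@T[:3,:3].T+T[:3,3]; W[z<=0]=np.nan
    return W
E
python3 - <<'E'
from h import *
s=arm.observe(); print(s)
a=shot('scene','scene0'); b=shot('side','side0')
for d in(a,b):
    print({k:v for k,v in d.items() if k not in('image','depth')})
cv2.imwrite('pics/ab0.png',np.vstack([a['image'],b['image']])[:, :]) if 0 else None
np.savez('c0.npz',a=cloud(a),b=cloud(b),ai=a['image'],bi=b['image'])
E
```

```text
pics
{'clock': 0.0, 'q': array([ 1.12426968,  0.60010869, -0.0025686 ,  1.60017282,  0.00177365,
        0.94292146, -0.0798182 ]), 'qvel': array([ 2.96643361e-05,  1.66417238e-03,  4.93689064e-04,  3.39977801e-04,
       -1.55454822e-04, -8.86021204e-04, -3.22088599e-04]), 'effort': array([ 1.54912236e-04, -7.76448441e+01,  1.56502906e+00, -2.58006459e+01,
        1.23680255e-02,  8.99403618e-03, -1.74024012e-05]), 'position': array([ 261.87502217, -675.51095189,  230.41313869]), 'tool_rot': array([ 9.82947662e-01,  1.83883789e-01, -2.02241556e-04, -7.78195794e-04]), 'contact_force': array([-0.35148836,  0.36734502,  0.38732974]), 'torque': array([-0.00395757,  0.00225653, -0.07561335]), 'gripper_force': 0.0, 'width': 85.12319849341588}
{'vertical_fov': 52.1841132031606, 'cx': 255.38658636918348, 'cy': 191.33870008838963, 'pose': array([[-6.24936150e-01,  6.02710812e-01, -4.96179891e-01,
        -4.82241457e+01],
       [-7.80454238e-01, -4.67193375e-01,  4.15477476e-01,
         5.54307525e+02],
       [ 1.86008089e-02,  6.46892593e-01,  7.62354237e-01,
         9.49155454e+02],
       [ 0.00000000e+00,  0.00000000e+00,  0.00000000e+00,
         1.00000000e+00]])}
{'vertical_fov': 49.51495893562656, 'cx': 258.8852470899169, 'cy': 193.49585229310324, 'pose': array([[-8.79830489e-01,  2.94093513e-01, -3.73372891e-01,
        -2.42669335e+01],
       [-4.75158112e-01, -5.62600715e-01,  6.76539137e-01,
         1.08089975e+03],
       [-1.10940837e-02,  7.72650918e-01,  6.34734181e-01,
         1.04517236e+03],
       [ 0.00000000e+00,  0.00000000e+00,  0.00000000e+00,
         1.00000000e+00]])}
```

View pics/scene0.png

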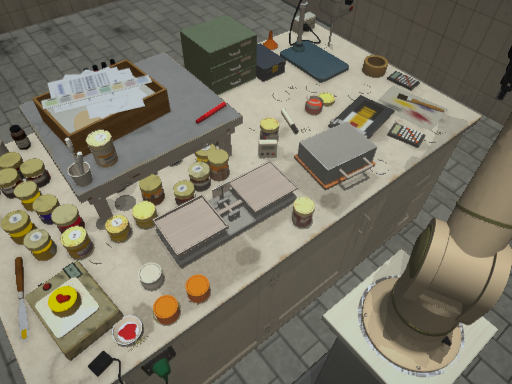

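View pics/side0.png

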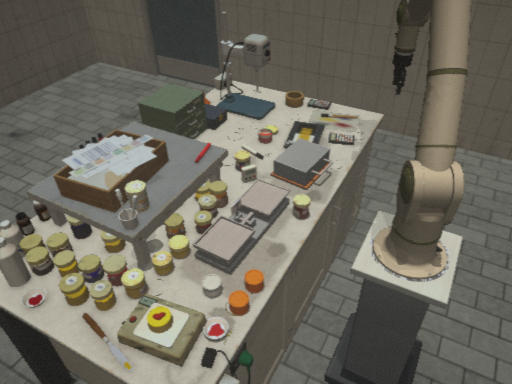

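```bash
python3 - <<'E'
import cv2,numpy as np
z=np.load('c0.npz');a,b,ai,bi=z['a'],z['b'],z['ai'],z['bi']
A=ai[150:360,60:330];B=bi[150:350,120:340]
A=cv2.resize(A,(400,311),interpolation=cv2.INTER_CUBIC)
A=cv2.resize(ai[150:350,60:327],(800,600),interpolation=cv2.INTER_CUBIC)
cv2.imwrite('pics/cropA.png',A)
def p(c,u,v):print((u,v),np.round(np.nanmedian(c[v-1:v+2,u-1:u+2].reshape(-1,3),0)))
for u,v in [(150,272),(166,303),(197,284),(124,203),(303,204),(268,149),(190,225),(263,187),(336,145),(350,178),(144,210),(117,222)]:p(a,u,v)
print()
for u,v in [(212,282),(239,298),(150,246),(226,242),(264,200),(301,158),(301,203),(248,173)]:p(b,u,v)
E
```

```text
(150, 272) [498. 444.  39.]
(166, 303) [398. 454.  41.]
(197, 284) [394. 368.  39.]
(124, 203) [779. 385.   1.]
(303, 204) [403.  -2.  71.]
(268, 149) [664. -92.  38.]
(190, 225) [545. 288.  59.]
(263, 187) [530.  40.  59.]
(336, 145) [ 511. -250.   80.]
(350, 178) [ 419. -240.    1.]
(144, 210) [679. 361.  48.]
(117, 222) [690. 440.  48.]

(212, 282) [492. 446.  41.]
(239, 298) [389. 460.  40.]
(150, 246) [788. 392.  -1.]
(226, 242) [532. 300.  60.]
(264, 200) [521.  56.  60.]
(301, 158) [ 499. -225.   81.]
(301, 203) [390.  18.  71.]
(248, 173) [670. -83.  41.]
```

View pics/cropA.png

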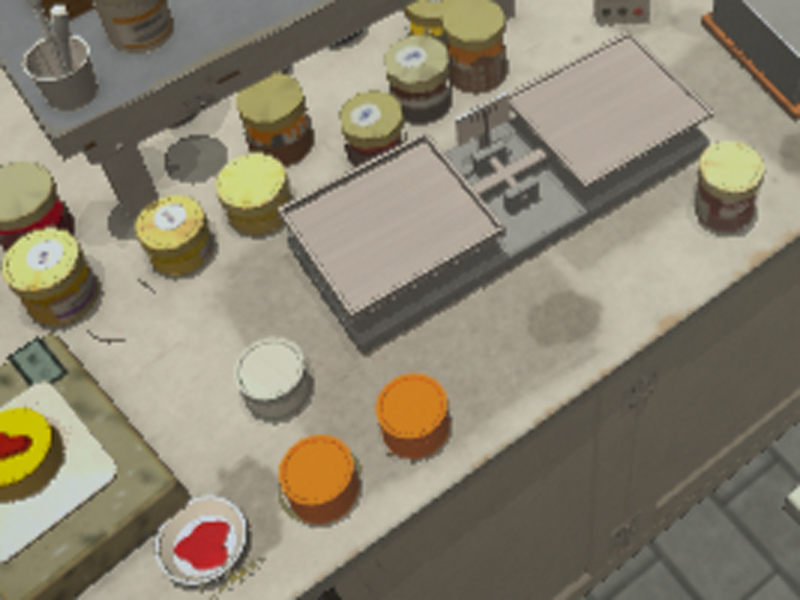

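```bash
python3 - <<'E'
from h import *
z=np.load('c0.npz')
ai,bi=z['ai'],z['bi']
def rect(P,n):
    r=cv2.minAreaRect(P[:,:2].astype(np.float32)); print(n,len(P),np.round(P.mean(0),1),[np.round(q,1) for q in r])
def sel(c,lo,hi,zr):
    m=(c[...,0]>lo[0])&(c[...,0]<hi[0])&(c[...,1]>lo[1])&(c[...,1]<hi[1])&(c[...,2]>zr[0])&(c[...,2]<zr[1]); return c[m]
for k in 'ab':
    c=z[k]; print(k)
    rect(sel(c,(440,200),(630,400),(52,66)),'load')
    rect(sel(c,(440,-60),(625,135),(52,66)),'weight')
    rect(sel(c,(400,-400),(640,-120),(74,90)),'cover')
    rect(sel(c,(330,-380),(450,-100),(42,70)),'handle')
    rect(sel(c,(450,390),(545,500),(32,48)),'tin')
    rect(sel(c,(360,-50),(450,50),(62,80)),'jar')
A=np.hstack([cv2.resize(ai[60:200,230:460],(800,487))])
cv2.imwrite('pics/cropB.png',A)
E
```

```text
a
load 2280 [547.1 287.6  59.6] [array([547.2, 288.5]), array([160., 146.]), np.float64(89.1)]
weight 1925 [534.6  38.9  59.9] [array([537.8,  37.6]), array([163., 145.]), np.float64(87.7)]
cover 2070 [ 506.3 -251.5   80.5] [array([ 510.3, -257.5]), array([209.8, 154.8]), np.float64(83.0)]
handle 391 [ 424.2 -241.9   57.2] [array([ 415.5, -246.5]), array([207.4,  47.8]), np.float64(83.7)]
tin 416 [494.5 446.1  40. ] [array([495.3, 446. ]), array([58.8, 58.6]), np.float64(56.1)]
jar 327 [3.973e+02 1.000e-01 6.960e+01] [array([398.5,  -1.3]), array([61. , 62.2]), np.float64(44.2)]
b
load 1422 [547.5 289.6  60.3] [array([546.3, 289.1]), array([163.6, 143. ]), np.float64(86.4)]
weight 1081 [534.   40.3  60.2] [array([536.6,  39.2]), array([165. , 142.4]), np.float64(87.7)]
cover 1090 [ 507.  -246.3   80.7] [array([ 509.9, -255.2]), array([217.5, 154.9]), np.float64(83.2)]
handle 203 [ 423.4 -237.5   56.5] [array([ 415.6, -243.1]), array([208.2,  48.2]), np.float64(84.2)]
tin 279 [494.7 449.6  40.5] [array([495.4, 449.3]), array([60.5, 58.5]), np.float64(68.9)]
jar 184 [396.7   3.8  69.6] [array([397. ,   2.2]), array([62.8, 62.7]), np.float64(52.0)]
```

View pics/cropB.png

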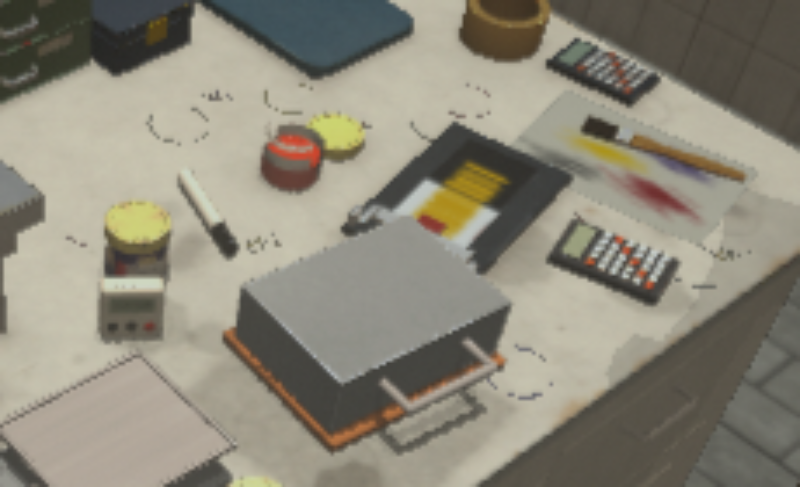

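Crop A settles which tin is meant. The bare-metal one is at scene (150,273); (166,305) and (197,286) are orange and excluded, (124,203) is only a stain, and the yellow-lidded things are jars. The jar to avoid is at (303,208) and the timer at (268,148).

```bash
cat >> h.py <<'E'
def go(p,yaw,s=None):
    "shift (tool axes) and turn for tool pointing down, tool y at world angle yaw deg"
    s=s or arm.observe(); R0=R.from_quat(s['tool_rot']); a=np.radians(yaw)
    y=np.array([np.cos(a),np.sin(a),0]); z=np.array([0,0,-1.]); R1=R.from_matrix(np.stack([np.cross(y,z),y,z],1))
    return np.round(R0.inv().apply(np.array(p)-s['position']),1),np.round((R0.inv()*R1).as_rotvec(degrees=True),1)
E
python3 - <<'E'
from h import *
z=np.load('c0.npz')
for k in 'ab':
    c=z[k]; m=(c[...,0]>370)&(c[...,0]<412)&(c[...,1]>-320)&(c[...,1]<-180)&(c[...,2]>45)&(c[...,2]<70)
    P=c[m]; print(len(P),P.mean(0), cv2.minAreaRect(P[:,:2].astype(np.float32)),np.percentile(P[:,2],[5,50,95]))
print(go((398,-242.5,140),-7))
E
```

```text
112 [ 397.9848677  -245.14047798   57.70674193] ((399.7953186035156, -243.8236541748047), (23.428476333618164, 107.24723815917969), 0.33443334698677063) [53.44986287 57.85823433 61.31738699]
60 [ 398.08761232 -241.78992762   57.53349372] ((399.78546142578125, -239.8448486328125), (114.40818786621094, 20.727001190185547), 89.24711608886719) [51.24090676 58.09786499 63.19136702]
(array([ 283.5, -354.5,   91. ]), array([ -0.1,  -0. , -61.8]))
```

apply_moves(targets=[0.3,283.5,-354.5,91,0,0,-61.8,0.3,283.5,-354.5,91,0,0,-61.8,0.3,283.5,-354.5,91,0,0,-61.8,0.3,283.5,-354.5,91,0,0,-61.8,0.3,283.5,-354.5,91,0,0,-61.8,0.3,283.5,-354.5,91,0,0,-61.8,0.3,283.5,-354.5,91,0,0,-61.8,0.3,283.5,-354.5,91,0,0,-61.8])

```text
clock: 0.77
position: [360.1, -362.3, 165.5]
tool_rot: [0.773, 0.635, 0.0, 0.0]
contact_force: [0.8, -0.3, 0.4]
width: 29.8
gripper_force: 0.0
```

```bash
python3 - <<'E'
from h import *
s=arm.observe();print(s['position'],s['width'],s['q']);print(go((398,-242.5,110),-7))
E
```

```text
[ 360.10335863 -362.34524918  165.46203585] 29.788189146320377 [ 0.88576804  0.45299162 -0.28534653  2.13630424  0.22646758  0.58004481
  0.24234747]
(array([124.9,  13.9,  55.5]), array([ 0. , -0. , -4.2]))
```

apply_moves(targets=[0.3,124,14,40,0,0,-4.2,0.3,124,14,40,0,0,-4.2,0.3,124,14,40,0,0,-4.2,0.3,124,14,40,0,0,-4.2,0.3,124,14,40,0,0,-4.2,0.3,124,14,40,0,0,-4.2])

```text
clock: 1.27
position: [398.6, -245.6, 125.7]
tool_rot: [0.75, 0.661, -0.0, -0.0]
contact_force: [-0.3, 0.3, 0.6]
width: 29.8
gripper_force: 0.0
```

```bash
python3 - <<'E'
from h import *
s=arm.observe();print(s['position'],s['width'],s['qvel']);print(go((398,-242.5,37),-7))
d=shot('wrist','w1')
c=cloud(d); m=(c[...,2]>45)&(c[...,2]<64)&(c[...,0]<411)&(c[...,0]>370)&(abs(c[...,1]+242)<35)
P=c[m];print(len(P),P.mean(0),np.polyfit(P[:,1],P[:,0],1),P[:,2].max())
E
```

```text
[ 398.61428598 -245.60438166  125.67712724] 29.84562214017763 [ 0.04259584 -0.00887433  0.01181792 -0.01228194  0.00262132  0.00398018
  0.00361656]
(array([ 3. , -0.9, 88.7]), array([-0. ,  0. , -0.2]))
1380 [ 396.53064053 -240.11005513   58.22970066] [1.20551132e-01 4.25476180e+02] 60.94122973720951
```

View pics/w1.png

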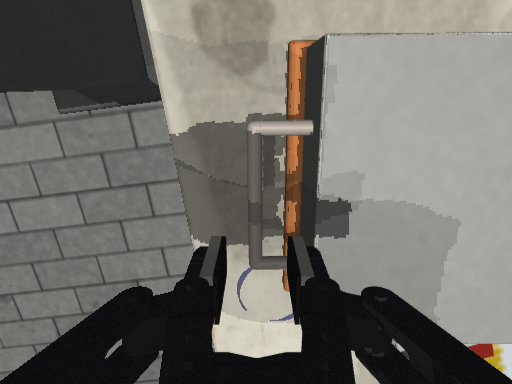

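apply_moves(targets=[0.3,3,-2,40,0,0,0,0.3,3,-2,70,0,0,0,0.3,3,-2,88,0,0,0,0.3,3,-2,88,0,0,0,1,3,-2,88,0,0,0,1,3,-2,88,0,0,0,1,3,-2,88,0,0,0,1,3,-2,88,0,0,0])

```text
clock: 1.98
position: [397.4, -244.4, 38.0]
tool_rot: [0.752, 0.66, 0.0, 0.001]
contact_force: [1.8, -6.1, -4.3]
width: 8.0
gripper_force: 58.3
```

```bash
cat > arc.py <<'E'
from h import *
# rows of (y,z) tool shift along the handle arc; H = hinge->handle offsets in (case x, up)
import sys
t0,t1,n=map(float,sys.argv[1:4])
r=np.hypot(188,42);a=np.arctan2(42,188)
f=lambda t:np.array([-r*np.cos(a+t),r*np.sin(a+t)])
for t in np.linspace(t0,t1,int(n)+1)[1:]:
    d=f(t)-f(t0); print(round(t,3),np.round([d[0],-d[1]],0))
s=arm.observe();print(s['position'],s['width'],s['gripper_force'],s['contact_force'])
E
python3 arc.py 0 .6 8;python3 arc.py .6 1.2 8;python3 arc.py 1.2 1.77 8
```

```text
0.075 [  4. -14.]
0.15 [  8. -28.]
0.225 [ 14. -41.]
0.3 [ 21. -54.]
0.375 [ 28. -66.]
0.45 [ 37. -78.]
0.525 [ 46. -89.]
0.6 [ 57. -99.]
[ 397.38832481 -244.37721078   38.03624415] 8.013472529726732 58.34514319896698 [ 1.77476627 -6.11514665 -4.29785275]
0.675 [11. -9.]
0.75 [ 23. -18.]
0.825 [ 35. -26.]
0.9 [ 47. -33.]
0.975 [ 61. -38.]
1.05 [ 74. -43.]
1.125 [ 88. -47.]
1.2 [102. -50.]
[ 397.38832481 -244.37721078   38.03624415] 8.013472529726732 58.34514319896698 [ 1.77476627 -6.11514665 -4.29785275]
1.271 [14. -2.]
1.342 [27. -2.]
1.414 [41. -2.]
1.485 [55. -0.]
1.556 [68.  2.]
1.628 [82.  5.]
1.699 [95.  9.]
1.77 [107.  14.]
[ 397.38832481 -244.37721078   38.03624415] 8.013472529726732 58.34514319896698 [ 1.77476627 -6.11514665 -4.29785275]
```

apply_moves(targets=[1,0,4,-14,0,0,0,1,0,8,-28,0,0,0,1,0,14,-41,0,0,0,1,0,21,-54,0,0,0,1,0,28,-66,0,0,0,1,0,37,-78,0,0,0,1,0,46,-89,0,0,0,1,0,57,-99,0,0,0])

```text
clock: 2.65
position: [451.5, -250.8, 137.3]
tool_rot: [0.751, 0.66, -0.001, -0.001]
contact_force: [-7.6, -3.2, 3.3]
width: 7.8
gripper_force: 59.4
```

apply_moves(targets=[1,0,11,-9,0,0,0,1,0,23,-18,0,0,0,1,0,35,-26,0,0,0,1,0,47,-33,0,0,0,1,0,61,-38,0,0,0,1,0,74,-43,0,0,0,1,0,88,-47,0,0,0,1,0,102,-50,0,0,0])

```text
clock: 3.32
position: [553.4, -263.2, 188.7]
tool_rot: [0.751, 0.66, -0.001, -0.0]
contact_force: [-4.2, 2.1, 8.1]
width: 7.3
gripper_force: 61.2
```

apply_moves(targets=[1,0,14,-2,0,0,0,1,0,27,-2,0,0,0,1,0,41,-2,0,0,0,1,0,55,0,0,0,0,1,0,68,2,0,0,0,1,0,82,5,0,0,0,1,0,93,8,0,0,0,1,0,103,12,0,0,0])

```text
clock: 3.98
position: [657.2, -275.7, 175.4]
tool_rot: [0.751, 0.66, 0.0, -0.0]
contact_force: [-1.5, 3.1, 6.5]
width: 8.0
gripper_force: 62.9
```

```bash
python3 - <<'E'
from h import *
s=arm.observe();print(s['position'],s['width'],s['contact_force'],s['q'])
c=np.array([584.5-3,-265,13]);x=np.array([.9928,-.12,0])
p=s['position']+[0,0,19]-c; print(p@x,p[2],np.pi-np.arctan2(p[2],p@x)-np.arctan2(42,188))
E
```

```text
[ 657.19224317 -275.66667906  175.36571989] 7.996426950895294 [-1.46487139  3.10262736  6.51472109] [ 0.49218571  0.65402405 -0.28320295  1.66588233  0.22670113  0.85413798
 -0.01321509]
76.42726050805818 181.36571988575326 1.7498175345004627
```

apply_moves(targets=[1,0,4,2,0,0,0,1,0,4,2,0,0,0,1,0,4,2,0,0,0,0.3,0,0,0,0,0,0,0.3,0,0,0,0,0,0,0.3,0,0,-30,0,0,0,0.3,0,0,-70,0,0,0,0.3,0,0,-100,0,0,0])

```text
clock: 4.65
position: [656.9, -276.3, 276.5]
tool_rot: [0.751, 0.66, 0.0, 0.0]
contact_force: [0.4, -0.7, 1.5]
width: 30.3
gripper_force: 0.0
```

```bash
python3 - <<'E'
from h import *
a=shot('scene','s2')
c=cloud(a)
m=(c[...,0]>420)&(c[...,0]<590)&(c[...,1]>-360)&(c[...,1]<-150)&(c[...,2]>45)&(c[...,2]<80)
lab=cv2.connectedComponentsWithStats(m.astype(np.uint8))
for i in range(1,lab[0]):
    if lab[2][i,4]>5: P=c[lab[1]==i]; print(lab[2][i],P.mean(0).round(1),P.max(0).round())
cv2.imwrite('pics/c2.png',cv2.resize(a['image'][110:210,260:410],(750,500),interpolation=cv2.INTER_CUBIC))
b=shot('side')['image']; P=c
m=(c[...,0]>450)&(c[...,0]<545)&(c[...,1]>390)&(c[...,1]<500)&(c[...,2]>32)&(c[...,2]<48)
print('tin',cv2.minAreaRect(c[m][:,:2].astype(np.float32)))
E
```

```text
[342 137   9   8  53] [ 520.9 -315.4   55.5] [ 537. -303.   69.]
[328 144   9  10  57] [ 524.5 -249.8   56.1] [ 541. -239.   67.]
[353 147   8   9  58] [ 463.6 -304.3   55.9] [ 479. -294.   67.]
[317 150   9   8  55] [ 527.2 -204.3   55.4] [ 544. -194.   69.]
[339 154   9   9  59] [ 467.6 -246.1   56.2] [ 483. -235.   68.]
[328 159   9  10  65] [ 474.4 -200.1   55. ] [ 490. -188.   65.]
tin ((495.81207275390625, 445.765380859375), (59.53256607055664, 58.41926193237305), 0.8058058619499207)
```

View pics/c2.png

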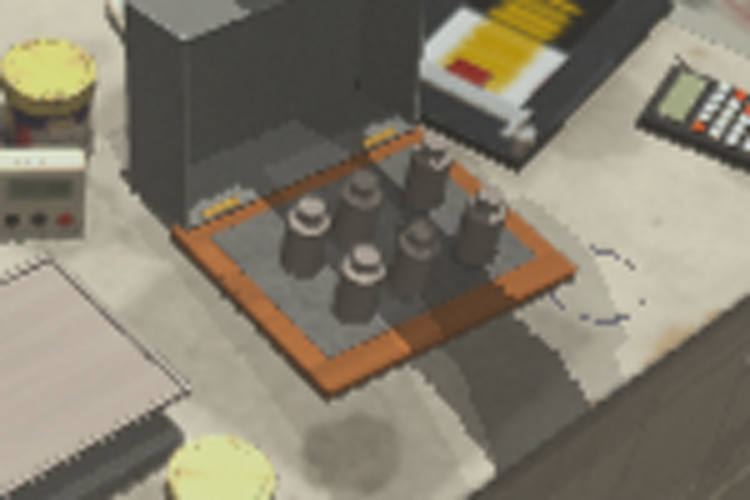

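Six counterweights stand on the base: crop (310,235), (360,205), (430,175), (360,280), (418,255) and (480,225). The cover is open.

apply_moves(targets=[-0.1,0,-42,0,0,0,0,-0.1,0,-83,0,0,0,0,-0.1,0,-125,0,0,0,0,-0.1,0,-167,0,0,0,0,-0.1,0,-167,40,0,0,0,-0.1,0,-167,80,0,0,0,-0.1,0,-167,80,0,0,0,-0.1,0,-167,80,0,0,0])

```text
clock: 5.42
position: [490.2, -254.2, 193.6]
tool_rot: [0.751, 0.66, -0.001, -0.002]
contact_force: [0.3, -0.0, 0.4]
width: 47.1
gripper_force: 0.0
```

```bash
cat > ws.py <<'E'
from h import *
s=arm.observe();print(s['position'],s['width'])
d=shot('wrist');c=cloud(d)
m=(c[...,2]>56)&(c[...,2]<72)&(c[...,0]<570)&(c[...,0]>430)&(c[...,1]<-160)&(c[...,1]>-360)
lab=cv2.connectedComponentsWithStats(m.astype(np.uint8))
for i in range(1,lab[0]):
    if lab[2][i,4]>40: P=c[lab[1]==i]; print(lab[2][i,4],(P.min(0)/2+P.max(0)/2).round(1),P.mean(0).round(1),P.max(0).round())
cv2.imwrite('pics/w_%d.png'%(s['clock']*100),d['image'])
E
python3 ws.py
```

```text
[ 490.22912005 -254.21984936  193.55625711] 47.08481215782063
373 [ 527.9 -208.2   62.1] [ 528.  -208.1   63.1] [ 537. -200.   65.]
364 [ 475.2 -204.8   62.2] [ 475.4 -204.4   63.1] [ 484. -196.   65.]
328 [ 524.8 -254.4   61.5] [ 524.5 -254.    63.1] [ 534. -246.   65.]
324 [ 468.5 -250.3   61.8] [ 468.6 -250.    63.1] [ 477. -242.   65.]
283 [ 463.8 -308.7   61.7] [ 463.9 -308.2   63. ] [ 472. -300.   65.]
241 [ 521.4 -320.4   61.7] [ 520.6 -318.8   63. ] [ 530. -311.   65.]
```

```bash
python3 -c "
from h import *
print(go((475.3,-204.6,27),-7)); print(go((475.3,-204.6,27+140),-7))
P=np.array([475.3,-204.6]);print('to pan', [R.from_quat(arm.observe()['tool_rot']).inv().apply(np.array([x-475.3,y+204.6,0])).round(0) for x,y in ((537,15),(537,60))])"
```

```text
(array([ 47.3, -22.3, 168.1]), array([-0.1, -0. , -0.3]))
(array([ 47.4, -22.5,  28.1]), array([-0.1, -0. , -0.3]))
to pan [array([226.,  33.,   0.]), array([270.,  28.,   0.])]
```

apply_moves(targets=[0.1,24,-11,28,0,0,0,0.1,47,-22,60,0,0,0,0.1,47,-22,100,0,0,0,0.1,47,-22,140,0,0,0,0.1,47,-22,167,0,0,0,0.1,47,-22,167,0,0,0,1,47,-22,167,0,0,0,1,47,-22,167,0,0,0])

```text
clock: 6.13
position: [477.0, -205.4, 29.6]
tool_rot: [0.751, 0.661, 0.001, 0.001]
contact_force: [0.1, 0.4, -1.6]
width: 26.1
gripper_force: 59.0
```

apply_moves(targets=[1,0,0,0,0,0,0,1,0,0,0,0,0,0,1,0,0,-40,0,0,0,1,0,0,-80,0,0,0,1,0,0,-110,0,0,0,1,40,5,-110,0,0,0,1,80,10,-110,0,0,0,1,120,15,-110,0,0,0])

```text
clock: 6.8
position: [506.2, -88.2, 140.1]
tool_rot: [0.752, 0.659, 0.001, 0.002]
contact_force: [0.7, 0.0, -0.8]
width: 26.5
gripper_force: 59.3
```

```bash
python3 -c "
from h import *
print(go((537,15,95),-7),go((537,15,69),-7))"
```

```text
(array([106.3,  16.8,  45.2]), array([ 0.2,  0. , -0.6])) (array([106.3,  16.6,  71.2]), array([ 0.2,  0. , -0.6]))
```

apply_moves(targets=[1,40,6,0,0,0,0,1,80,12,10,0,0,0,1,107,16,40,0,0,0,1,107,16,55,0,0,0,1,107,16,64,0,0,0,1,107,16,70,0,0,0,1,107,16,70,0,0,0,1,107,16,70,0,0,0])

```text
clock: 7.47
position: [534.9, 14.8, 68.5]
tool_rot: [0.751, 0.66, -0.0, 0.0]
contact_force: [-0.1, 0.3, -1.1]
width: 26.1
gripper_force: 59.7
```

apply_moves(targets=[0.2,0,0,0,0,0,0,0.2,0,0,0,0,0,0,0.1,0,0,-30,0,0,0,0.1,0,0,-70,0,0,0,0.1,-40,-5,-80,0,0,0,0.1,-80,-10,-80,0,0,0,0.1,-120,-15,-80,0,0,0,0.1,-160,-20,-80,0,0,0])

```text
clock: 8.13
position: [494.3, -142.0, 149.0]
tool_rot: [0.751, 0.661, 0.0, 0.001]
contact_force: [0.9, -0.4, -0.6]
width: 38.7
gripper_force: 0.0
```

```bash
python3 -c "
from h import *
a=shot('scene');c=cloud(a)
m=(c[...,0]>475)&(c[...,0]<600)&(c[...,1]>-30)&(c[...,1]<110)&(c[...,2]>75)&(c[...,2]<125)
print(c[m].mean(0) if m.any() else None, m.sum())
for n,(x0,y0) in dict(load=(547,289),wt=(537,70)).items():
  m=(abs(c[...,0]-x0)<40)&(abs(c[...,1]-y0)<30)&(c[...,2]>20)&(c[...,2]<100); print(n,np.median(c[m][:,2]))
cv2.imwrite('pics/s3.png',cv2.resize(a['image'][120:300,110:350],(800,600)))
print(go((468.5,-250.2,29),-7),go((468.5,-250.2,145),-7))
"
```

```text
[531.35523836  19.64911567  90.58983009] 88
load 69.38737651855013
wt 49.385069354284724
(array([-100.3,   -8.4,  119.9]), array([-0.1,  0.3, -0.9])) (array([-100.9,   -8.5,    4. ]), array([-0.1,  0.3, -0.9]))
```

View pics/s3.png

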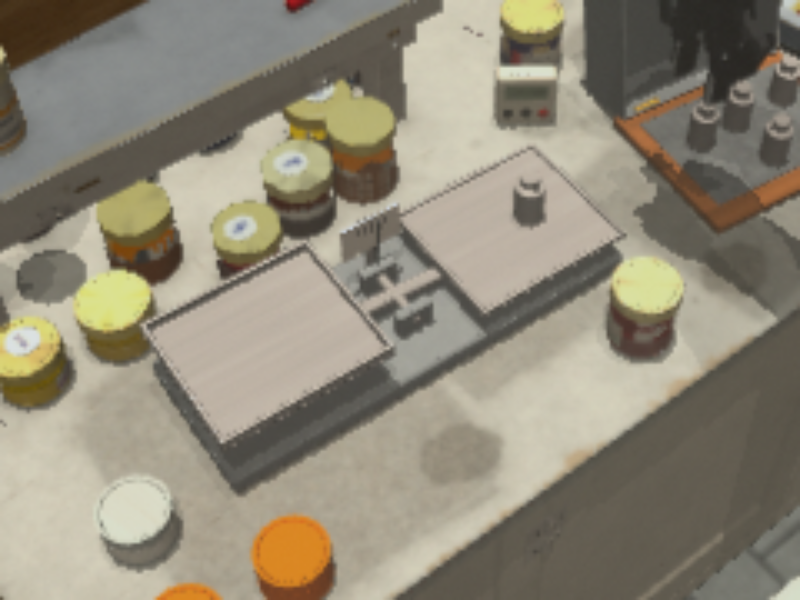

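The weight stands upright in the right pan at crop (528,200), and the beam is tilted one step, as expected. Next is the second weight.

apply_moves(targets=[0.1,-41,-4,0,0,0,0,0.1,-82,-8,0,0,0,0,0.1,-100,-9,20,0,0,0,0.1,-100,-9,60,0,0,0,0.1,-100,-9,100,0,0,0,0.1,-100,-9,119,0,0,0,0.1,-100,-9,119,0,0,0,1,-100,-9,119,0,0,0])

```text
clock: 8.85
position: [472.7, -237.8, 28.6]
tool_rot: [0.751, 0.661, -0.001, -0.001]
contact_force: [-0.6, 0.3, 0.9]
width: 27.7
gripper_force: 1.2
```

apply_moves(targets=[1,0,0,0,0,0,0,1,0,0,0,0,0,0,1,0,0,0,0,0,0,1,0,0,-40,0,0,0,1,0,0,-80,0,0,0,1,0,0,-110,0,0,0,1,40,4,-110,0,0,0,1,80,8,-110,0,0,0])

```text
clock: 9.52
position: [491.9, -162.5, 142.0]
tool_rot: [0.754, 0.657, 0.001, 0.003]
contact_force: [1.1, 0.3, -1.1]
width: 24.8
gripper_force: 58.9
```

apply_moves(targets=[1,40,5,0,0,0,0,1,80,10,0,0,0,0,1,120,15,0,0,0,0,1,160,20,0,0,0,0,1,200,25,0,0,0,0,1,200,25,0,0,0,0,1,200,25,0,0,0,0])

```text
clock: 10.1
position: [542.1, 38.9, 139.9]
tool_rot: [0.749, 0.663, 0.001, 0.0]
contact_force: [-0.7, -1.0, -0.7]
width: 25.1
gripper_force: 58.9
```

```bash
python3 -c "
from h import *
s=arm.observe();print(s['position'],s['width']);print(go((540,70,62),-7))"
```

```text
[542.13156004  38.85774908 139.88199394] 25.12484298814122
(array([30.5, -6.1, 77.9]), array([ 0.1, -0.1, -0. ]))
```

apply_moves(targets=[1,30,-6,40,0,0,0,1,30,-6,60,0,0,0,1,30,-6,70,0,0,0,1,30,-6,75,0,0,0,1,30,-6,78,0,0,0,1,30,-6,78,0,0,0,0.2,30,-6,78,0,0,0,0.2,30,-6,78,0,0,0])

```text
clock: 10.77
position: [540.1, 65.4, 61.9]
tool_rot: [0.751, 0.66, 0.001, 0.001]
contact_force: [-0.2, -0.4, 0.1]
width: 34.1
gripper_force: 0.0
```

apply_moves(targets=[0.2,0,0,0,0,0,0,0,0,0,-30,0,0,0,0,0,0,-70,0,0,0,-1,0,0,-110,0,0,0,-1,41,0,-110,0,0,0,-1,82,0,-110,0,0,0,-1,123,0,-110,0,0,0,-1,164,0,-110,0,0,0])

```text
clock: 11.43
position: [560.8, 230.0, 172.1]
tool_rot: [0.751, 0.66, 0.001, 0.0]
contact_force: [0.9, -0.5, 0.3]
width: 85.5
gripper_force: 0.0
```

apply_moves(targets=[-1,41,-10,0,0,0,0,-1,82,-20,0,0,0,0,-1,123,-35,0,0,0,0,-1,164,-50,0,0,0,0,-1,164,-90,0,0,0,0,-1,164,-90,0,0,0,0,-1,164,-90,0,0,0,0])

```text
clock: 12.02
position: [489.2, 404.7, 171.3]
tool_rot: [0.749, 0.662, -0.0, -0.0]
contact_force: [1.6, 0.2, 0.2]
width: 85.3
gripper_force: 0.0
```

```bash
python3 -c "
from h import *
s=arm.observe();print(s['position'],s['width'],s['q'])
a=shot('scene');c=cloud(a)
m=(c[...,0]>475)&(c[...,0]<600)&(c[...,1]>-30)&(c[...,1]<110)&(c[...,2]>75)&(c[...,2]<115)
lab=cv2.connectedComponentsWithStats(m.astype(np.uint8))
for i in range(1,lab[0]):
    P=c[lab[1]==i]; print(len(P),P.mean(0).round(1))
for n,(x0,y0) in dict(load=(547,289),wt=(537,0)).items():
  m=(abs(c[...,0]-x0)<40)&(abs(c[...,1]-y0)<30)&(c[...,2]>20)&(c[...,2]<100); print(n,np.median(c[m][:,2]))
for k in ('wrist','side'):
  c=cloud(shot(k,k+'5'))
  m=(c[...,0]>420)&(c[...,0]<545)&(c[...,1]>390)&(c[...,1]<510)&(c[...,2]>34)&(c[...,2]<48)
  print('tin',m.sum(), cv2.minAreaRect(c[m][:,:2].astype(np.float32)) if m.any() else 0)
"
```

```text
[489.2410141  404.72841104 171.25986163] 85.31794557640711 [-0.60476934  0.57066406 -0.26283625  1.85698269  0.20820823  0.74077558
 -1.10485806]
62 [532.7  18.5  84.4]
65 [534.9  51.8  84.5]
load 79.34518318580501
wt 40.97870540600303
tin 4060 ((473.52593994140625, 442.1615905761719), (102.4945068359375, 59.26206588745117), 7.525688648223877)
tin 273 ((478.46533203125, 458.4375), (60.731048583984375, 103.90425109863281), 57.294254302978516)
```

View pics/side5.png

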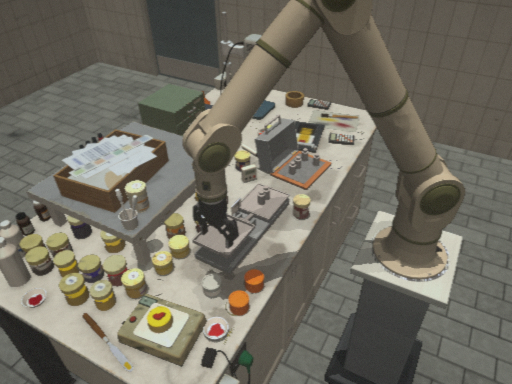

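```bash
python3 -c "
from h import *
c=cloud(shot('wrist','w6'))
m=(c[...,0]>445)&(c[...,0]<560)&(c[...,1]>390)&(c[...,1]<520)&(c[...,2]>37)&(c[...,2]<48)
r=cv2.minAreaRect(c[m][:,:2].astype(np.float32));print(m.sum(),r,np.median(c[m][:,2]))
print(go((*r[0],18),-7))"
```

```text
4052 ((494.9903259277344, 445.1128845214844), (59.14265823364258, 59.0892333984375), 61.65605545043945) 40.003165782910315
(array([ 43.2,  -4.1, 153.1]), array([ 0.1,  0. , -0.4]))
```

apply_moves(targets=[-1,42,-4,20,0,0,0,-1,43,-4,60,0,0,0,-1,43,-4,100,0,0,0,-1,43,-4,135,0,0,0,-1,43,-4,158,0,0,0,-1,43,-4,158,0,0,0,1,43,-4,158,0,0,0,1,43,-4,158,0,0,0])

```text
clock: 12.88
position: [494.7, 446.1, 14.1]
tool_rot: [0.751, 0.66, 0.001, 0.0]
contact_force: [0.9, 0.3, 1.1]
width: 63.8
gripper_force: 0.0
```

apply_moves(targets=[1,0,0,0,0,0,0,1,0,0,0,0,0,0,1,0,0,-30,0,0,0,1,0,0,-70,0,0,0,1,0,0,-110,0,0,0,1,0,0,-120,0,0,0,1,0,0,-120,0,0,0])

```text
clock: 13.47
position: [495.2, 447.5, 137.8]
tool_rot: [0.751, 0.66, 0.004, -0.0]
contact_force: [0.4, 0.7, -3.2]
width: 58.2
gripper_force: 66.4
```

```bash
python3 -c "
from h import *
s=arm.observe();print(s['position'],s['width'])
print(go((547,289,130),-7))"
```

```text
[495.15000918 447.53539967 137.75730443] 58.205640233765465
(array([-150.6,   71.7,    7.2]), array([ 0.3, -0.4, -0.3]))
```

apply_moves(targets=[1,-38,18,0,0,0,0,1,-75,36,0,0,0,0,1,-112,54,0,0,0,0,1,-150,71,0,0,0,0,1,-150,71,20,0,0,0,1,-150,71,36,0,0,0,1,-150,71,46,0,0,0,1,-150,71,52,0,0,0])

```text
clock: 14.13
position: [543.8, 287.5, 78.7]
tool_rot: [0.751, 0.661, -0.001, -0.0]
contact_force: [-0.7, -1.4, -0.4]
width: 58.3
gripper_force: 66.6
```

apply_moves(targets=[1,0,0,6,0,0,0,1,0,0,10,0,0,0,1,0,0,10,0,0,0,0,0,0,10,0,0,0,-0.7,0,0,10,0,0,0,-0.7,0,0,10,0,0,0,-0.8,0,0,-20,0,0,0,-0.8,0,0,-60,0,0,0])

```text
clock: 14.8
position: [543.3, 287.7, 139.2]
tool_rot: [0.751, 0.661, -0.002, -0.001]
contact_force: [1.2, 0.6, -0.9]
width: 76.7
gripper_force: 0.0
```

apply_moves(targets=[0,-40,-10,-40,0,0,0,0,-80,-20,-50,0,0,0,0,-120,-30,-50,0,0,0,0,-160,-40,-50,0,0,0,0,-200,-50,-50,0,0,0,0,-240,-60,-50,0,0,0,0,-280,-70,-50,0,0,0,0,-280,-70,-50,0,0,0])

```text
clock: 15.47
position: [436.6, 14.0, 191.1]
tool_rot: [0.752, 0.659, -0.001, 0.001]
contact_force: [-0.6, 0.4, 0.5]
width: 43.0
gripper_force: 0.0
```

```bash
cat > look.py <<'E'
from h import *
import sys
s=arm.observe();print(s['clock'],s['position'],s['width'])
a=shot('scene',sys.argv[1]);c=cloud(a)
for n,(lo,hi,zr) in dict(weights=((475,-30),(600,110),(75,125)),tin=((470,210),(620,370),(82,130)),fl_load=((490,330),(600,360),(30,95)),fl_w=((500,78),(570,105),(30,95)),case=((430,-350),(560,-160),(56,70))).items():
    m=(c[...,0]>lo[0])&(c[...,0]<hi[0])&(c[...,1]>lo[1])&(c[...,1]<hi[1])&(c[...,2]>zr[0])&(c[...,2]<zr[1])
    L=cv2.connectedComponentsWithStats(m.astype(np.uint8))
    if m.any(): print(n,'medz',np.median(c[m][:,2]).round(1),[(len(P),*P.mean(0).round(0)) for P in (c[L[1]==i] for i in range(1,L[0])) if len(P)>8])
E
python3 look.py s7
```

```text
15.4667 [436.6314268   14.04060025 191.13390803] 43.00238506706432
weights medz 105.3 [(262, np.float64(531.0), np.float64(38.0), np.float64(103.0))]
tin medz 89.8 [(352, np.float64(542.0), np.float64(289.0), np.float64(90.0))]
fl_load medz 49.2 [(371, np.float64(543.0), np.float64(345.0), np.float64(49.0))]
fl_w medz 69.9 [(171, np.float64(535.0), np.float64(91.0), np.float64(70.0))]
case medz 63.2 [(18, np.float64(522.0), np.float64(-318.0), np.float64(63.0)), (24, np.float64(527.0), np.float64(-252.0), np.float64(62.0)), (23, np.float64(465.0), np.float64(-307.0), np.float64(63.0)), (18, np.float64(529.0), np.float64(-205.0), np.float64(63.0))]
```

View pics/s7.png

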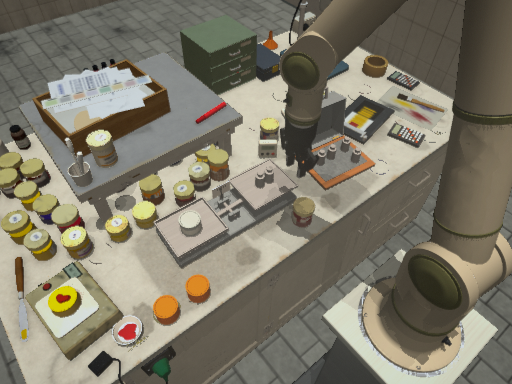

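The tin stands upright in the left pan at (190,223), with the left pan one step low. So the tin weighs three counterweights and I need one more.

```bash
python3 -c "
from h import *
print(go((528,-208.3,110),-7))"
```

```text
(array([-208.2,  119.7,   81.7]), array([-0. ,  0.2, -0.7]))
```

apply_moves(targets=[0.1,-36,20,0,0,0,-0.7,0.1,-72,41,0,0,0,-0.7,0.1,-108,62,0,0,0,-0.7,0.1,-144,83,0,0,0,-0.7,0.1,-180,104,20,0,0,-0.7,0.1,-208,120,50,0,0,-0.7,0.1,-208,120,81,0,0,-0.7,0.1,-208,120,81,0,0,-0.7])

```text
clock: 16.18
position: [531.1, -203.6, 104.8]
tool_rot: [0.748, 0.664, -0.001, -0.002]
contact_force: [-1.3, 0.9, 0.1]
width: 38.5
gripper_force: 0.0
```

apply_moves(targets=[0.1,0,0,0,0,0,0,0.1,0,0,0,0,0,0])

```text
clock: 16.35
position: [533.0, -200.7, 110.9]
tool_rot: [0.746, 0.666, 0.0, 0.0]
contact_force: [-0.6, -0.1, 0.1]
width: 38.0
gripper_force: 0.0
```

```bash
python3 ws.py; python3 -c "
from h import *
print(go((528,-208.3,29),-7))"
```

```text
[ 532.96718993 -200.68943701  110.87970075] 37.9622278492377
599 [ 528.2 -207.9   61.4] [ 528.3 -207.2   63. ] [ 537. -199.   65.]
524 [ 524.9 -254.4   61.3] [ 524.9 -253.    62.9] [ 534. -245.   65.]
142 [ 521.5 -313.9   60.4] [ 521.8 -313.    61.6] [ 530. -311.   65.]
(array([-8.1, -4.5, 82.5]), array([ 0.1, -0. ,  0.5]))
```

apply_moves(targets=[0.1,-8,-4.5,20,0,0,0.5,0.1,-8,-4.5,50,0,0,0.5,0.1,-8,-4.5,82,0,0,0.5,0.1,-8,-4.5,82,0,0,0.5,1,-8,-4.5,82,0,0,0.5,1,-8,-4.5,82,0,0,0.5,1,-8,-4.5,82,0,0,0.5])

```text
clock: 16.98
position: [528.1, -209.6, 30.1]
tool_rot: [0.749, 0.662, 0.001, 0.001]
contact_force: [-0.7, -0.2, -1.1]
width: 26.1
gripper_force: 59.0
```

apply_moves(targets=[1,0,0,-40,0,0,0,1,0,0,-80,0,0,0,1,0,0,-115,0,0,0,1,40,0,-115,0,0,0,1,80,-10,-115,0,0,0,1,120,-20,-115,0,0,0,1,160,-20,-115,0,0,0,1,200,-20,-115,0,0,0])

```text
clock: 17.65
position: [531.5, -7.2, 145.0]
tool_rot: [0.75, 0.662, 0.001, 0.001]
contact_force: [0.6, -0.2, 0.2]
width: 26.4
gripper_force: 59.3
```

apply_moves(targets=[1,40,-10,0,0,0,0,1,80,-20,0,0,0,0,1,80,-30,0,0,0,0,1,80,-30,0,0,0,0,1,80,-30,0,0,0,0])

```text
clock: 18.07
position: [511.8, 74.8, 144.2]
tool_rot: [0.749, 0.662, 0.001, 0.001]
contact_force: [0.0, 0.6, -1.0]
width: 26.4
gripper_force: 59.3
```

```bash
python3 -c "
from h import *
s=arm.observe();print(s['position'],s['width'])
print(go((510,88,80),-7))"
```

```text
[511.80263865  74.8269185  144.2351969 ] 26.36626398860007
(array([12.8, -3.5, 64.2]), array([ 0.1, -0. , -0. ]))
```

apply_moves(targets=[1,13,-3,30,0,0,0,1,13,-3,48,0,0,0,1,13,-3,55,0,0,0,1,13,-3,60,0,0,0,1,13,-3,63,0,0,0,1,13,-3,63,0,0,0,0.3,13,-3,63,0,0,0,0.3,13,-3,63,0,0,0])

```text
clock: 18.73
position: [511.1, 87.5, 80.5]
tool_rot: [0.75, 0.662, 0.001, 0.0]
contact_force: [-0.7, 0.1, 1.1]
width: 30.3
gripper_force: 0.0
```

apply_moves(targets=[0.3,0,0,0,0,0,0,0.3,0,0,-40,0,0,0,0.3,0,0,-80,0,0,0,0.3,0,0,-110,0,0,0,0.3,-40,0,-140,0,0,0,0.3,-80,0,-140,0,0,0,0.3,-120,0,-140,0,0,0,0.3,-160,0,-140,0,0,0])

```text
clock: 19.4
position: [490.8, -70.7, 221.2]
tool_rot: [0.749, 0.662, 0.001, 0.001]
contact_force: [1.7, -0.4, 0.6]
width: 30.3
gripper_force: 0.0
```

apply_moves(targets=[0.3,-40,30,0,0,0,0,0.3,-80,60,0,0,0,0,0.3,-120,90,0,0,0,0,0.3,-160,110,0,0,0,0,0.3,-200,150,0,0,0,0,0.3,-200,150,0,0,0,0,0.3,-200,150,0,0,0,0,0.3,-200,150,0,0,0,0])

```text
clock: 20.07
position: [615.1, -288.8, 219.2]
tool_rot: [0.751, 0.661, -0.0, 0.0]
contact_force: [-0.3, 0.7, -0.4]
width: 29.8
gripper_force: 0.0
```

```bash
python3 look.py s8; python3 -c "
from h import *
d=shot('wrist','w8');c=cloud(d)
m=(c[...,2]>180)&(c[...,2]<206)&(c[...,0]>600)&(c[...,0]<720)&(c[...,1]<-180)&(c[...,1]>-380)
P=c[m];print('handle',len(P),P.mean(0) if len(P) else 0, P.min(0),P.max(0))
print(go((657,-276,240),-7))"
```

```text
20.0667 [ 615.1188971  -288.83595922  219.24578097] 29.808117169070194
weights medz 98.9 [(333, np.float64(522.0), np.float64(56.0), np.float64(97.0))]
tin medz 99.3 [(396, np.float64(541.0), np.float64(290.0), np.float64(98.0))]
fl_load medz 59.1 [(378, np.float64(544.0), np.float64(345.0), np.float64(59.0))]
fl_w medz 60.5 [(140, np.float64(536.0), np.float64(96.0), np.float64(64.0))]
case medz 63.0 [(20, np.float64(522.0), np.float64(-317.0), np.float64(62.0)), (24, np.float64(526.0), np.float64(-252.0), np.float64(63.0)), (25, np.float64(465.0), np.float64(-307.0), np.float64(62.0))]
handle 3207 [ 657.4360009  -264.18545265  193.24827783] [ 648.19027135 -325.70629382  180.11803089] [ 668.04357496 -221.08307602  196.56212204]
(array([ 14.6,  41. , -20.4]), array([-0. , -0. , -0.1]))
```

View pics/s8.png

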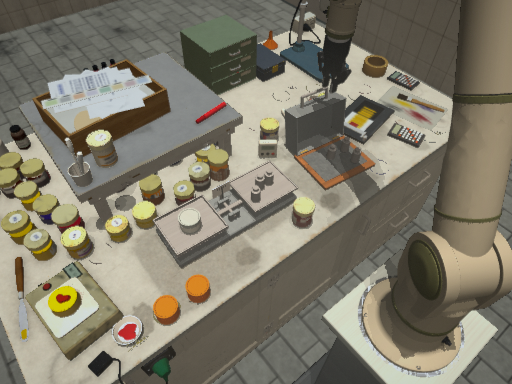

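The beam is level, both pans at about 60 mm. Three weights stand on the right pan, the tin is upright, and three weights remain on the case base. Now I'll close the cover.

apply_moves(targets=[0.3,14,20,-20,0,0,0,0.3,14,41,-20,0,0,0,0.3,14,41,-20,0,0,0,0.3,14,41,-20,0,0,0,0.3,14,41,-20,0,0,0])

```text
clock: 20.58
position: [656.4, -276.3, 239.6]
tool_rot: [0.749, 0.662, -0.0, -0.001]
contact_force: [0.0, 0.2, -0.3]
width: 30.3
gripper_force: 0.0
```

```bash
python3 -c "
from h import *
print(arm.observe()['position'],go((657.5,-276,174),-7))"; python3 arc.py 1.75 1.19 8|head -8; python3 arc.py 1.19 .59 8|head -8; python3 arc.py .59 0 8|head -8
```

```text
[ 656.42815156 -276.26986856  239.60697099] (array([ 0.4,  1.1, 65.6]), array([-0.1, -0. , -0. ]))
1.68 [-13.  -5.]
1.61 [-26.  -9.]
1.54 [-39. -12.]
1.47 [-52. -14.]
1.4 [-65. -15.]
1.33 [-79. -15.]
1.26 [-92. -14.]
1.19 [-106.  -13.]
1.115 [-14.   3.]
1.04 [-28.   7.]
0.965 [-42.  12.]
0.89 [-55.  18.]
0.815 [-67.  25.]
0.74 [-80.  32.]
0.665 [-91.  41.]
0.59 [-102.   51.]
0.516 [-10.  10.]
0.442 [-19.  21.]
0.369 [-27.  33.]
0.295 [-35.  45.]
0.221 [-41.  57.]
0.147 [-47.  70.]
0.074 [-52.  84.]
0.0 [-55.  97.]
```

apply_moves(targets=[0.3,0,1,30,0,0,0,0.3,0,1,55,0,0,0,0.3,0,1,65,0,0,0,0.3,0,1,65,0,0,0,1,0,1,65,0,0,0,1,0,1,65,0,0,0,1,0,1,65,0,0,0,1,0,1,65,0,0,0])

```text
clock: 21.25
position: [658.2, -277.7, 176.0]
tool_rot: [0.75, 0.662, -0.0, 0.0]
contact_force: [-4.3, -0.2, 3.9]
width: 7.5
gripper_force: 58.9
```

apply_moves(targets=[1,0,-13,-5,0,0,0,1,0,-26,-9,0,0,0,1,0,-39,-12,0,0,0,1,0,-52,-14,0,0,0,1,0,-65,-15,0,0,0,1,0,-79,-15,0,0,0,1,0,-92,-14,0,0,0,1,0,-106,-13,0,0,0])

```text
clock: 21.92
position: [556.4, -265.4, 190.5]
tool_rot: [0.75, 0.662, 0.002, 0.004]
contact_force: [3.4, -3.1, -2.1]
width: 7.7
gripper_force: 60.7
```

apply_moves(targets=[1,0,-14,3,0,0,0,1,0,-28,7,0,0,0,1,0,-42,12,0,0,0,1,0,-55,18,0,0,0,1,0,-67,25,0,0,0,1,0,-80,32,0,0,0,1,0,-91,41,0,0,0,1,0,-102,51,0,0,0])

```text
clock: 22.58
position: [452.9, -252.9, 138.2]
tool_rot: [0.75, 0.662, 0.001, 0.002]
contact_force: [-0.7, -2.5, 4.6]
width: 7.3
gripper_force: 64.1
```

apply_moves(targets=[1,0,-10,10,0,0,0,1,0,-19,21,0,0,0,1,0,-27,33,0,0,0,1,0,-35,45,0,0,0,1,0,-41,57,0,0,0,1,0,-47,70,0,0,0,1,0,-50,77,0,0,0,1,0,-52,84,0,0,0])

```text
clock: 23.25
position: [401.4, -246.7, 53.0]
tool_rot: [0.75, 0.662, 0.0, 0.002]
contact_force: [-1.8, -4.5, 2.4]
width: 7.4
gripper_force: 67.9
```

```bash
python3 -c "
from h import *
s=arm.observe();print(s['position'],s['width'],s['contact_force'],go((397.4,-244.4,38),-7))"
```

```text
[ 401.35935709 -246.70105071   53.03702478] 7.381042349270307 [-1.76658113 -4.48084806  2.40421163] (array([ 1.8, -4.3, 15. ]), array([ 0.2,  0.1, -0.2]))
```

apply_moves(targets=[1,0,-1,5,0,0,0,1,0,-2,9,0,0,0,1,0,-3,12,0,0,0,1,0,-4,15,0,0,0,1,0,-4,17,0,0,0,1,0,-4,18,0,0,0,1,0,-4,18,0,0,0,1,0,-4,18,0,0,0])

```text
clock: 23.92
position: [397.1, -246.3, 36.4]
tool_rot: [0.75, 0.661, -0.0, 0.002]
contact_force: [-2.5, -4.1, 21.9]
width: 8.0
gripper_force: 71.2
```

Force of 22 N shows the cover pressing on its base. I'll release, rise and move clear.

apply_moves(targets=[1,0,0,-2,0,0,0,0.3,0,0,-2,0,0,0,0.3,0,0,-2,0,0,0,0.3,0,0,-2,0,0,0,0.3,0,0,-30,0,0,0,0.3,0,0,-70,0,0,0,0.3,0,0,-110,0,0,0,0.3,-30,0,-150,0,0,0])

```text
clock: 24.58
position: [394.5, -265.7, 180.4]
tool_rot: [0.748, 0.664, 0.001, -0.0]
contact_force: [0.5, -1.6, -1.1]
width: 29.7
gripper_force: 0.0
```

apply_moves(targets=[0.3,-40,0,-10,0,0,0,0.3,-80,0,-10,0,0,0,0.3,-120,0,-10,0,0,0,0.3,-160,0,-10,0,0,0,0.3,-200,0,-10,0,0,0,0.3,-200,0,-10,0,0,0,0.3,-200,0,-10,0,0,0,0.3,-200,0,-10,0,0,0])

```text
clock: 25.25
position: [368.8, -467.2, 187.7]
tool_rot: [0.75, 0.662, 0.0, -0.0]
contact_force: [-0.1, 0.7, -0.4]
width: 30.1
gripper_force: 0.0
```

```bash
python3 look.py s9; python3 -c "
from h import *
for k in ('scene','side'):
  c=cloud(shot(k,k+'9'));m=(c[...,0]>400)&(c[...,0]<640)&(c[...,1]>-400)&(c[...,1]<-120)&(c[...,2]>74)&(c[...,2]<100)
  P=c[m];A=np.c_[P[:,:2],np.ones(len(P))];print('cover',len(P),np.linalg.lstsq(A,P[:,2],rcond=None)[0],np.median(P[:,2]))
  for n,x0,y0,z0 in(('jar',398,0,71),('tin',543,289,99)):
    m=(abs(c[...,0]-x0)<45)&(abs(c[...,1]-y0)<45)&(abs(c[...,2]-z0)<6);print(n,cv2.minAreaRect(c[m][:,:2].astype(np.float32)))
"
```

```text
25.25 [ 368.80777675 -467.24391559  187.70505324] 30.143944056398034
weights medz 99.2 [(331, np.float64(522.0), np.float64(56.0), np.float64(98.0))]
tin medz 99.4 [(393, np.float64(508.0), np.float64(269.0), np.float64(98.0))]
fl_load medz 59.2 [(373, np.float64(543.0), np.float64(345.0), np.float64(59.0))]
fl_w medz 60.5 [(145, np.float64(536.0), np.float64(95.0), np.float64(64.0))]
case medz 62.2 [(93, np.float64(438.0), np.float64(-227.0), np.float64(63.0))]
cover 2072 [-8.59571989e-04 -1.81874760e-03  8.08513184e+01] 80.920898688732
jar ((399.0389709472656, -1.5247116088867188), (60.58213424682617, 63.79086685180664), 45.30192947387695)
tin ((519.5670166015625, 270.6589660644531), (42.4946174621582, 52.760128021240234), 0.18304073810577393)
cover 1085 [ 2.22842279e-03 -1.28512426e-03  7.96211502e+01] 81.12900394468568
jar ((397.3438415527344, 2.0761489868164062), (58.09951400756836, 68.39718627929688), 24.551185607910156)
tin ((519.7975463867188, 273.47967529296875), (57.18246841430664, 43.24905014038086), 89.58892059326172)
```

View pics/side9.png

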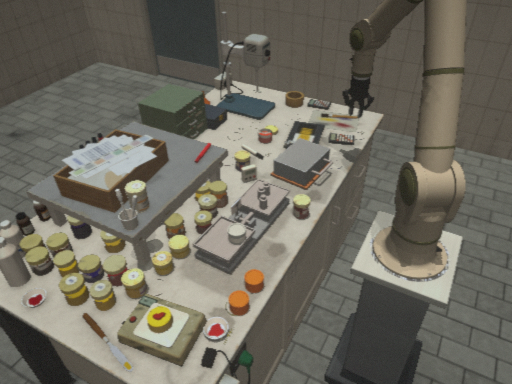

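The tin was knocked to about (508,269) but is still in the pan. I'll check that it is upright, then hand in.

```bash
python3 -c "
from h import *
c=cloud(shot('scene'));m=(abs(c[...,0]-508)<35)&(abs(c[...,1]-269)<35)&(abs(c[...,2]-100)<9)
P=c[m];P=P[P[:,2]>96];A=np.c_[P[:,:2],np.ones(len(P))];print(len(P),np.linalg.lstsq(A,P[:,2],rcond=None)[0],cv2.minAreaRect(P[:,:2].astype(np.float32)))
m=(abs(c[...,0]-535)<85)&(abs(c[...,1]-45)<85)&(c[...,2]>106)&(c[...,2]<116);n,L,S,C=cv2.connectedComponentsWithStats(m.astype(np.uint8));print([c[L==i].mean(0).round() for i in range(1,n)])
"
```

```text
338 [-1.64596633e-03 -5.23849030e-03  1.02141659e+02] ((510.6495666503906, 266.7768249511719), (56.177764892578125, 59.763912200927734), 57.528133392333984)
[array([535.,  17., 112.]), array([537.,  50., 111.]), array([508.,  89., 111.])]
```

Tin top is flat, so it is upright, with its centre 36 mm off in x (within the limit). All three weights stand on the right pan, the beam is level and the cover is shut.

```bash
python3 -c "
from plant import arm
print(arm.sign_off())"
```

```text
the job is handed in; nothing more can be done
None
```

I handed the job in: the one bare-metal tin I found balances three counterweights, with the beam level, the other three weights in the case and the cover gently shut; no verdict came back.

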